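Ring-test the upturned pots

ROBOT

A 6-joint arm with a two-finger parallel gripper is mounted at the origin on the work surface. World frame = base frame: x ahead of the robot, y to its left, z up, the work surface at z = 0. Lengths are in m, angles in rad, forces in N, time in s.
With the tool pointing down it reaches from about 0.35 to 0.975 m from the base axis. Payload 4.9 kg.
Tool frame: the origin (TCP) lies between the finger pads, 19 mm behind the fingertips; this is the grasp point; z points along the fingers, y is the line along which they close (so a half turn about z gives the same grasp; the last joint's range is limited). The gripper opens to 85 mm and grips with 20 to 120 N. Pads are 22 mm wide; open, the fingers measure 114 mm over their backs; the gripper's body (76 mm by 85 mm) begins 54 mm behind the grasp point. The pads swing forward as they close: fully open they stand 13 mm farther back than shut.
Start: joints at [1.14, 0.053, 1.613, -0, 1.476, -0.119], TCP at [0.192, 0.595, 0.25] pointing down, gripper open.
Joint ranges: [-3.01, 3.01], [-1.01, 2.22], [0.06, 2.58], [-1.02, 4.17], [0.09, 2.62], [-3.14, 3.14]. Speed limits (rad/s): [2.57, 2.57, 3.14, 3.14, 3.14, 3.14].

INTERFACE

Orientations are given as a rotation vector (axis times angle).
In Python, from station import get_obs, get_image, calibration, finish_job gives the robot as it stands. The module is installed in compiled form; this text tells all that it offers.
- The arm moves only by the tool arm_command, never from a script. Its argument "plan" is a list that holds one entry, the list of rows, each a list of 6 numbers: the shift along the tool's x, y, z in cm, then the turn, a rotation vector about the tool's x, y, z in rad. A call has 1 to 12 rows; each row is the pose to reach, as a shift and turn from the pose commanded when the call began, along the tool's axes at that moment; what a row does not reach only later rows make up. A row lasts 1/12 s, in which the tool goes at most 41.7 mm and 7.16 degrees, less where a joint would pass 70% of its speed; a pose out of reach is approached as far as the arm can. A call with a gripper value outside its range is refused whole. "gripper" is the closure, from -1 (fully open) to 1 (shut), set as the call begins (left out, the last holds). The fingers move at their own pace and stop on an object; "force" is the grip in N (left out, the last holds). Time passes only in rows, so rows that repeat a pose let the fingers close. It gives the time, the measured TCP pose, the force, the opening and the grip force at its end, in the units of the state.
- get_obs(): the state, without advancing time (a new reading comes with each control period).
- get_image(name): name is "side" or "top" or "wrist"; returns (picture, depth): 480x640x3 uint8, blue, green, red; 480x640 float32, m along the optical axis (not along the pixel's ray), 0 where there is no reading.
- calibration(name): a dict with "fx", "fy", "cx", "cy" (pixels), "dist" ([k1, k2, p1, p2, k3] as OpenCV has them; the pictures are not rectified), "pose" (4x4, takes a point from camera to world coordinates). Camera axes: x right, y up, looking along -z (the intrinsics and any distortion apply to the point x, -y, -z); pixel columns grow to the right and rows downward; lengths in m; the calibration is good to about 2 mm. A picture is of the moment at which its call begins: read the wrist's pose just before it. calibration takes no time and is no camera call; for the wrist camera it gives the pose at the moment of the call.
- finish_job(): hands the job in; it is judged then, once.
The state is a dict: "t": time; "q": joint angles; "dq": joint speeds; "effort": joint torques, N m; "tool_pos": TCP position; "tool_rot": TCP orientation; "contact_force": force on the tool from outside, world axes, zero at the start; "wrist_torque": the same for the moment, N m; "opening": finger opening in m; "grip_force": force on a finger pad.
Only numpy, scipy, OpenCV 4.12 (cv2) and the standard library are available. Lean on these libraries where they do the work, as an engineer would, in place of code of your own. Each camera call takes 0.05 s, during which the arm holds its last target. There are 200 camera calls.

TASK

Ring-test the three upturned clay pots on the ware board: with the fingertips, gently tap the middle of the upward-facing foot of the tall tumbler first, then of the wide bowl, then of the little cup, each so lightly that the springy board under them barely gives. Only touch them: do not grip, lift, shift or tip any pot, and leave the mug and the other things where they are.

Things in the scene. Friction and masses are not known exactly. Their poses are not given: they have to be found in the camera images.
- tumbler: Tall narrow tumbler of fired clay, loose, about 0.3 kg, standing mouth down on the ware board: 105 mm high, 76 mm across the rim below, narrowing to a flat round foot 54 mm across on top. Origin: centre of its underside, z up.
- tumbler_foot (a point): Centre of the tumbler's flat foot, on its upper surface: the spot to tap, 105 mm above its underside. The pots are hard: come down slowly (15 to 30 mm/s) and stop at the first 2 to 4 N; over 40 N at any instant is a blow, not a tap.
- bowl: Wide bowl of the same clay, loose, about 0.38 kg, standing mouth down on the board: 60 mm high, 130 mm across below, with a flat round foot 58 mm across on top. Origin: centre of its underside, z up.
- bowl_foot (a point): Centre of the bowl's flat foot, on its upper surface: the spot to tap, 60 mm above its underside.
- cup: Little cup of the same clay, loose, about 0.13 kg, standing mouth down on the board: 50 mm high, 68 mm across below, with a flat round foot 42 mm across on top (shut fingers fit on it). Origin: centre of its underside, z up.
- cup_foot (a point): Centre of the cup's flat foot, on its upper surface: the spot to tap, 50 mm above its underside.
- stand: Fixed stand whose plywood board, 260 x 620 mm, long side along its y, top 36 mm above the table, floats on soft feet: pushed down it resists the first 2 to 9 N, then gives about 1 mm per 3 N, at most 8 mm, stays level and springs back. The three pots and the mug stand in a row along it, in any order, about 150 mm apart. Origin: centre of its underside, on the table.
- ware_board (a joint): How far the springy board is pressed down, in m: 0 at rest, 0.008 on its stop. A light tap sinks it under 2 mm; beyond 5 mm the press was too hard.
- mug: Bystander: loose clay mug standing mouth UP in the same row, 72 mm across, 85 mm high, with a handle. Origin: centre of its underside.
- rib: Bystander: flat dark wooden rib 40 x 90 x 8 mm lying at the robot's edge of the board. Origin: centre of its underside.
- glaze_jar: Bystander: grey plastic jar with a white cap, 72 mm across, 95 mm high, on the table to the left of the board.
- lidded_pot: Bystander: round clay pot with a knobbed lid, 90 mm across, 96 mm high, on the table to the right of the board.
- brush: Bystander: brush lying on the table to the right, nearer the robot.
- sponge_tray: Bystander: flat white plastic tray, 100 x 140 x 12 mm, on the table to the left, nearer the robot.
Things that resemble listed ones, but are neither listed nor needed, are in the scene too. Leave any blue look-alike of the cup alone.

How it is judged:
On the way, in this order (a step that is already met when the one before it is completed fails the run):
1. the tall tumbler's foot is tapped from above, near its middle (TCP within 25 mm of the foot's centre line, contact over 0.5 N) (contact force between the fingers and tumbler above 0.5 N and horizontal distance between the grasp point and tumbler_foot below 0.025 m and z of the grasp point in the frame of tumbler_foot above 0.006 m), for 0.04 s.
2. the wide bowl's foot is tapped from above, near its middle (TCP within 25 mm of the foot's centre line, contact over 0.5 N) (contact force between the fingers and bowl above 0.5 N and horizontal distance between the grasp point and bowl_foot below 0.025 m and z of the grasp point in the frame of bowl_foot above 0.006 m), for 0.04 s.
3. the little cup's foot is tapped from above, near its middle (TCP within 25 mm of the foot's centre line, contact over 0.5 N) (contact force between the fingers and cup above 0.5 N and horizontal distance between the grasp point and cup_foot below 0.025 m and z of the grasp point in the frame of cup_foot above 0.006 m), for 0.04 s.
At the end, for the whole second after the job is handed in: The board is back up (sunk under 1 mm); the three pots stand upright, still mouth down and at rest, each within 12 mm of where it began, and the mug and the other bystanders are within 12 mm of where they began (value of joint ware_board below 0.001 m and distance of each of tumbler, bowl, cup, mug, rib, glaze_jar, lidded_pot, brush, sponge_tray from where it was at the start of the episode below 0.012 m and angle between each of tumbler, bowl, cup's own z axis and vertical below 0.1 rad and linear speed of each of tumbler, bowl, cup below 0.02 m/s); the robot touches nothing.
It fails at once if a pot is pressed so hard that the springy board sinks more than 5 mm (value of joint ware_board above 0.005 m).
It fails at once if a pot is struck with more than 40 N (contact force between any of the fingers, the arm and tumbler above 40 N or contact force between any of the fingers, the arm and bowl above 40 N or contact force between any of the fingers, the arm and cup above 40 N).
It fails at once if one of the three pots is lifted or shifted over 15 mm, or tipped over 0.15 rad (distance of any of tumbler, bowl, cup from where it was at the start of the episode above 0.015 m or angle between any of tumbler, bowl, cup's own z axis and vertical above 0.15 rad).
It fails at once if the mug or another bystander is moved over 15 mm (distance of any of mug, rib, glaze_jar, lidded_pot, brush, sponge_tray from where it was at the start of the episode above 0.015 m).
It also fails if it takes over 48 s, if anything falls off the work surface, if the arm or the gripper's body presses on something with over 40 N, if the wrist force passes 120 N, or if a joint passes its speed limit or range.

## Working session

There is one attempt and no reset: what is moved stays moved. The work goes in short steps, Python scripts to look and compute and a tool call to move; the robot and the scene stay as the last step left them, time stands still between calls to the robot, and variables do not carry over. Pictures are saved under pics/ and viewed, at most 10 in all, crops included, and the job is handed in when it is done.

Besides the shell and the picture viewer there is one more tool, called after "Emit:" by a JSON object that holds its "op" and its "data", one argument or row to a line. arm_command: Moves the arm, as the interface text tells. Its arguments: {"type":"object","properties":{"plan":{"type":"array"},"gripper":{"type":"number"},"force":{"type":"number"}},"required":["plan"]}

```bash
mkdir -p pics
cat > h.py <<'E'
import numpy as np, cv2
from station import *
def cloud(name):
    c=calibration(name); im,d=get_image(name)
    K=np.array([[c['fx'],0,c['cx']],[0,c['fy'],c['cy']],[0,0,1.]])
    v,u=np.mgrid[0:480,0:640]
    p=cv2.undistortPoints(np.stack([u,v],-1).reshape(-1,1,2).astype(float),K,np.array(c['dist'],float)).reshape(480,640,2)
    P=np.stack([p[...,0]*d,-p[...,1]*d,-d],-1)
    T=np.array(c['pose']); W=P@T[:3,:3].T+T[:3,3]
    W[d==0]=np.nan
    return im,d,W
E
python3 - <<'E'
from h import *
o=get_obs(); print({k:np.round(v,3) for k,v in o.items()})
im,d,W=cloud('top'); cv2.imwrite('pics/top.png',im); np.save('top.npy',W); cv2.imwrite('top_im.png',im)
print(np.round(calibration('top')['pose'],3))
z=W[...,2]
for lo,hi in [(.136,.146),(.091,.101),(.081,.091),(.116,.126)]:
    m=((z>lo)&(z<hi)).astype(np.uint8)
    n,l,s,c=cv2.connectedComponentsWithStats(m)
    for i in range(1,n):
        if s[i,4]>60: q=W[l==i]; print(lo,s[i].tolist(),np.round(c[i]),np.round(np.median(q,0),3),np.round(np.ptp(q,0),3),np.median(im[l==i],0))
E
```

```text
{'t': np.float64(0.0), 'q': array([ 1.14 ,  0.053,  1.614,  0.   ,  1.476, -0.119]), 'dq': array([ 0.   ,  0.001, -0.   ,  0.001,  0.   ,  0.001]), 'effort': array([ 0.0000e+00, -3.9368e+01, -3.7017e+01, -0.0000e+00,  7.0000e-03,
        0.0000e+00]), 'tool_pos': array([0.191, 0.594, 0.249]), 'tool_rot': array([-4.880e-01, -3.103e+00,  3.000e-03]), 'contact_force': array([-0.55 ,  0.475,  0.658]), 'wrist_torque': array([ 0.028, -0.035, -0.001]), 'grip_force': np.float64(0.0), 'opening': np.float64(0.086)}
[[ 0.02   0.992 -0.124  0.357]
 [-1.     0.018 -0.017 -0.013]
 [-0.015  0.125  0.992  1.651]
 [ 0.     0.     0.     1.   ]]
0.136 [48, 18, 34, 4, 63] [65. 20.] [1.216 0.815 0.14 ] [0.008 0.106 0.01 ] [125. 142. 148.]
0.136 [141, 19, 66, 5, 113] [174.  21.] [1.217 0.475 0.141] [0.01 0.2  0.01] [126. 143. 149.]
0.136 [280, 21, 49, 4, 93] [305.  22.] [1.216 0.069 0.142] [0.009 0.147 0.01 ] [129. 146. 152.]
0.136 [376, 22, 73, 5, 132] [412.  24.] [ 1.216 -0.251  0.141] [0.01  0.219 0.01 ] [127. 144. 150.]
0.136 [450, 23, 43, 4, 80] [470.  24.] [ 1.216 -0.429  0.141] [0.01  0.126 0.01 ]
[... 1724 characters left out ...]
 [116, 239, 27, 15, 101] [128. 247.] [0.524 0.595 0.083] [0.042 0.08  0.009] [215. 206. 194.]
0.081 [380, 240, 29, 30, 232] [394. 255.] [ 0.514 -0.205  0.086] [0.087 0.084 0.01 ] [ 54. 101. 162.]
0.081 [75, 247, 23, 18, 100] [ 86. 256.] [0.491 0.718 0.083] [0.052 0.067 0.01 ] [217.  207.5 195. ]
0.116 [192, 23, 64, 5, 112] [224.  25.] [1.217 0.327 0.121] [0.01  0.198 0.01 ] [126. 143. 149.]
0.116 [366, 122, 26, 25, 434] [379. 134.] [ 0.875 -0.158  0.121] [0.076 0.075 0.01 ] [200. 119.  36.]
0.116 [334, 230, 24, 24, 69] [343. 238.] [ 0.566 -0.048  0.122] [0.069 0.067 0.01 ] [ 62.  97. 154.]
0.116 [524, 261, 18, 16, 64] [531. 270.] [ 0.474 -0.596  0.12 ] [0.043 0.046 0.01 ] [ 82.5 106.5 115. ]
```

View pics/top.png

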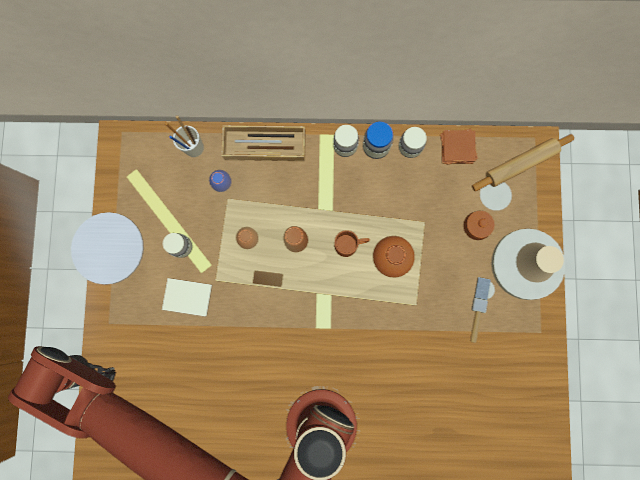

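The row on the board, left to right, is the small cup (246,237), the narrow tumbler (295,238), the mug with its handle (345,243) and the wide bowl (394,256). The blue look-alike of the cup is at (220,180), off the board. Sizes and heights match: tumbler foot z=0.141, bowl foot z=0.096 and cup foot z=0.086. Next I'll confirm with an enlarged crop and work out the moves.

```bash
cat >> h.py <<'E'
from scipy.spatial.transform import Rotation as Ro
def shift(target):
    o=get_obs(); R=Ro.from_rotvec(o['tool_rot'])
    return np.round(R.inv().apply(np.array(target)-o['tool_pos'])*100,2)
E
python3 - <<'E'
from h import *
im=cv2.imread('top_im.png'); cv2.imwrite('pics/crop.png',cv2.resize(im[165:310,200:440],None,fx=3.3,fy=3.3,interpolation=cv2.INTER_CUBIC))
W=np.load('top.npy'); z=W[...,2]
for n,u,v,h,r in [('tumbler',295,238,.141,.027),('bowl',394,256,.096,.029),('cup',246,237,.086,.021)]:
    q=W[v-15:v+16,u-15:u+16].reshape(-1,3); q=q[np.abs(q[:,2]-h)<.004]
    (c,rr)=cv2.minEnclosingCircle(q[:,:2].astype(np.float32)); print(n,np.round(c,4),round(rr,4),np.round(q.mean(0),4))
print(Ro.from_rotvec(get_obs()['tool_rot']).as_matrix().round(3))
print(shift([.559,.088,.25]))
E
```

```text
tumbler [0.5599 0.0877] 0.0292 [0.56   0.088  0.1409]
bowl [ 0.513  -0.2084] 0.0344 [ 0.5139 -0.2095  0.0963]
cup [0.5644 0.2367] 0.0263 [0.5624 0.2374 0.0861]
[[-0.952  0.307 -0.001]
 [ 0.307  0.952 -0.002]
 [ 0.    -0.002 -1.   ]]
[-50.51 -36.92  -0.06]
```

View pics/crop.png

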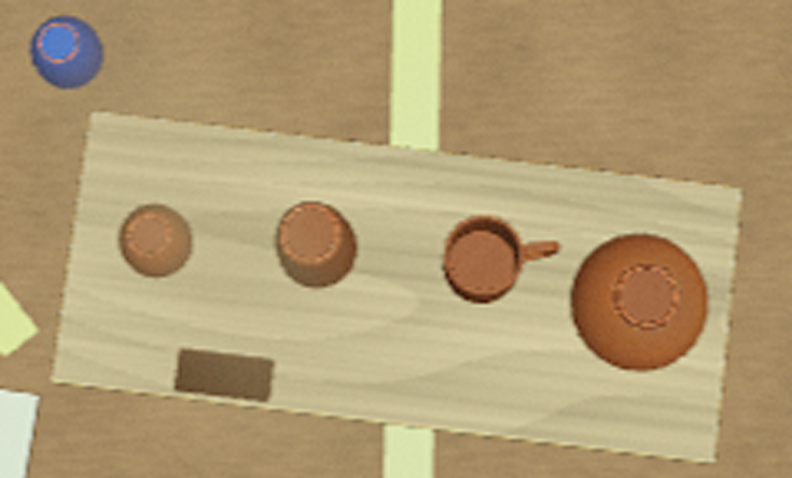

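The crop agrees: plain cup at left, the narrow-footed tumbler second, the mug with handle third, the wide bowl at right. The blue cup at upper left stays alone. Moving towards the tumbler with the fingers shut.

Emit:
{"op": "arm_command", "data": {
  "plan": [
    [[-1.5, -1.1, 0, 0, 0, 0], [-4, -2.9, 0, 0, 0, 0], [-7, -5.1, 0, 0, 0, 0], [-10, -7.3, 0, 0, 0, 0], [-13, -9.5, 0, 0, 0, 0], [-16, -11.7, 0, 0, 0, 0], [-19, -13.9, 0, 0, 0, 0], [-22, -16.1, 0, 0, 0, 0], [-25, -18.3, 0, 0, 0, 0], [-28, -20.5, 0, 0, 0, 0], [-30.5, -22.3, 0, 0, 0, 0], [-32, -23.4, 0, 0, 0, 0]]
  ],
  "gripper": 1,
  "force": 20
}}

```text
t: 1.05
tool_pos: [0.4256, 0.2713, 0.2493]
tool_rot: [-0.492, -3.103, 0.002]
contact_force: [-0.2, 0.4, 0.1]
opening: -0.0
grip_force: 0.0
```

Emit:
{"op": "arm_command", "data": {
  "plan": [
    [[-1.5, -1.1, 0, 0, 0, 0], [-4, -2.9, 0, 0, 0, 0], [-7, -5.1, 0, 0, 0, 0], [-10, -7.3, 0, 0, 0, 0], [-13, -9.5, 0, 0, 0, 0], [-16, -11.7, 0, 0, 0, 0], [-17.8, -13, 0, 0, 0, 0], [-18.5, -13.5, 0, 0, 0, 0], [-18.5, -13.5, 0, 0, 0, 0], [-18.5, -13.5, 0, 0, 0, 0]]
  ]
}}

```text
t: 1.88
tool_pos: [0.5587, 0.0891, 0.2494]
tool_rot: [-0.488, -3.102, -0.001]
contact_force: [-0.4, 1.0, 0.6]
opening: 0.0
grip_force: 0.0
```

Run:
```python
from h import *
im,d,W=cloud('wrist'); cv2.imwrite('pics/w1.png',im); np.save('w1.npy',W)
z=W[...,2]
for n,h,c0 in [('tumbler',.141,(.56,.088)),('bowl',.096,(.513,-.209)),('cup',.086,(.563,.237))]:
    m=(np.abs(z-h)<.005)&(np.hypot(W[...,0]-c0[0],W[...,1]-c0[1])<.045)
    q=W[m]
    if len(q)>50: print(n,len(q),cv2.minEnclosingCircle(q[:,:2].astype(np.float32)),q.mean(0).round(4),np.median(q[:,2]))
o=get_obs();print(o['tool_pos'],o['contact_force'],o['t'])
print(shift([.5595,.0878,.2]))
```

```text
tumbler 5994 ((0.559648871421814, 0.08807602524757385), 0.029909128323197365) [0.5577 0.0886 0.1418] 0.1421051712048747
cup 3036 ((0.562856137752533, 0.23807315528392792), 0.024851273745298386) [0.5616 0.2363 0.0863] 0.08670510632252351
[0.55844251 0.08960575 0.24952583] [-0.29889919 -0.90630935  0.33012905] 1.9333
[-0.16 -0.14  4.95]
```

View pics/w1.png

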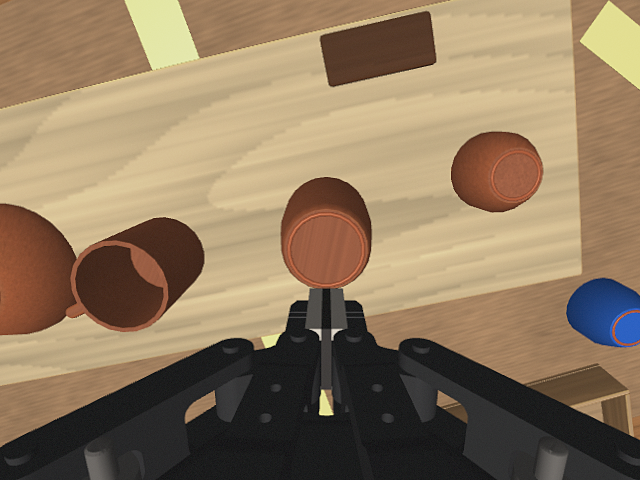

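The wrist view shows the tumbler's foot centred ahead of the shut fingers at (325,250), with the cup's foot at (517,176), matching the top view to 2 mm. Descending to about 9 mm above the foot.

Emit:
{"op": "arm_command", "data": {
  "plan": [
    [[-0.1, 0, 1, 0, 0, 0], [-0.1, 0, 2.2, 0, 0, 0], [-0.1, 0, 3.4, 0, 0, 0], [-0.1, 0, 4.6, 0, 0, 0], [-0.1, 0, 5.8, 0, 0, 0], [-0.1, 0, 6.8, 0, 0, 0], [-0.1, 0, 7.5, 0, 0, 0], [-0.1, 0, 7.9, 0, 0, 0], [-0.1, 0, 8, 0, 0, 0], [-0.1, 0, 8, 0, 0, 0], [-0.1, 0, 8, 0, 0, 0]]
  ]
}}

```text
t: 2.85
tool_pos: [0.5606, 0.0884, 0.1707]
tool_rot: [0.488, 3.102, 0.0]
contact_force: [0.2, 0.1, 0.4]
opening: -0.0001
grip_force: 0.0
```

Emit:
{"op": "arm_command", "data": {
  "plan": [
    [[0, 0, 0.15, 0, 0, 0], [0, 0, 0.3, 0, 0, 0], [0, 0, 0.45, 0, 0, 0], [0, 0, 0.6, 0, 0, 0]]
  ]
}}

```text
t: 3.18
tool_pos: [0.5602, 0.0884, 0.164]
tool_rot: [0.488, 3.103, -0.0]
contact_force: [-0.3, -0.2, -1.1]
opening: -0.0
grip_force: 0.0
```

Emit:
{"op": "arm_command", "data": {
  "plan": [
    [[0, 0, 0.13, 0, 0, 0], [0, 0, 0.13, 0, 0, 0]]
  ]
}}

```text
t: 3.35
tool_pos: [0.5599, 0.0884, 0.1623]
tool_rot: [-0.488, -3.103, 0.0]
contact_force: [-0.4, 0.0, -0.2]
opening: 0.0004
grip_force: 0.0
```

Emit:
{"op": "arm_command", "data": {
  "plan": [
    [[0, 0, 0.1, 0, 0, 0], [0, 0, 0.1, 0, 0, 0]]
  ]
}}

```text
t: 3.52
tool_pos: [0.56, 0.0884, 0.1615]
tool_rot: [-0.488, -3.103, 0.0]
contact_force: [-0.4, 0.3, -1.0]
opening: 0.0002
grip_force: 0.0
```

Emit:
{"op": "arm_command", "data": {
  "plan": [
    [[0, 0, 0.1, 0, 0, 0], [0, 0, 0.1, 0, 0, 0]]
  ]
}}

```text
t: 3.68
tool_pos: [0.5601, 0.0884, 0.1606]
tool_rot: [-0.488, -3.103, 0.0]
contact_force: [-0.2, -0.3, 0.6]
opening: 0.0001
grip_force: 0.0
```

Emit:
{"op": "arm_command", "data": {
  "plan": [
    [[0, 0, 0.1, 0, 0, 0], [0, 0, 0.1, 0, 0, 0]]
  ]
}}

```text
t: 3.85
tool_pos: [0.5603, 0.0884, 0.1598]
tool_rot: [0.488, 3.103, 0.0]
contact_force: [0.2, -0.9, -0.1]
opening: 0.0002
grip_force: 0.0
```

Emit:
{"op": "arm_command", "data": {
  "plan": [
    [[0, 0, 0.1, 0, 0, 0], [0, 0, 0.1, 0, 0, 0]]
  ]
}}

```text
t: 4.02
tool_pos: [0.5604, 0.0884, 0.1595]
tool_rot: [0.488, 3.103, 0.0]
contact_force: [-2.0, 0.1, 6.0]
opening: 0.0003
grip_force: 2.4
```

Contact at 6 N. Holding for one row, then lifting off.

Emit:
{"op": "arm_command", "data": {
  "plan": [
    [[0, 0, 0, 0, 0, 0], [0, 0, -0.2, 0, 0, 0], [0, 0, -0.5, 0, 0, 0], [0, 0, -1.5, 0, 0, 0], [0, 0, -3, 0, 0, 0], [0, 0, -4.5, 0, 0, 0], [0, 0, -5.5, 0, 0, 0], [0, 0, -6, 0, 0, 0], [0, 0, -6, 0, 0, 0]]
  ]
}}

```text
t: 4.77
tool_pos: [0.5609, 0.0885, 0.2206]
tool_rot: [0.487, 3.101, 0.001]
contact_force: [-0.8, 0.2, 0.2]
opening: 0.0003
grip_force: 0.0
```

Run:
```python
from h import *
o=get_obs();print(o['tool_pos'],o['contact_force'],o['t'])
print(shift([.5135,-.209,o['tool_pos'][2]]))
```

```text
[0.56093631 0.08845541 0.22055375] [-0.77301131  0.16598594  0.18813681] 4.7667
[-4.610e+00 -2.977e+01 -2.000e-02]
```

Emit:
{"op": "arm_command", "data": {
  "plan": [
    [[-0.2, -1.3, 0, 0, 0, 0], [-0.6, -4, 0, 0, 0, 0], [-1.1, -7, 0, 0, 0, 0], [-1.6, -10.2, 0, 0, 0, 0], [-2.1, -13.5, 0, 0, 0, 0], [-2.6, -16.8, 0, 0, 0, 0], [-3.1, -20, 0, 0, 0, 0], [-3.6, -23.2, 0, 0, 0, 0], [-4.1, -26.2, 0, 0, 0, 0], [-4.4, -28.5, 0, 0, 0, 0], [-4.6, -29.7, 0, 0, 0, 0], [-4.6, -29.7, 0, 0, 0, 0]]
  ]
}}

```text
t: 5.77
tool_pos: [0.5116, -0.2105, 0.2176]
tool_rot: [-0.493, -3.101, -0.0]
contact_force: [0.1, 0.7, 1.0]
opening: 0.0001
grip_force: 0.0
```

Emit:
{"op": "arm_command", "data": {
  "plan": [
    [[0, 0, 0, 0, 0, 0], [0, 0, 0, 0, 0, 0]]
  ]
}}

```text
t: 5.93
tool_pos: [0.5127, -0.2074, 0.2182]
tool_rot: [-0.486, -3.103, -0.001]
contact_force: [-0.9, 0.1, 0.2]
opening: -0.0002
grip_force: 0.0
```

Run:
```python
from h import *
im,d,W=cloud('wrist'); cv2.imwrite('pics/w2.png',im)
z=W[...,2]
for n,h,c0 in [('tumbler',.141,(.56,.088)),('bowl',.096,(.513,-.209))]:
    m=(np.abs(z-h)<.005)&(np.hypot(W[...,0]-c0[0],W[...,1]-c0[1])<.045)
    q=W[m]
    if len(q)>50: print(n,len(q),cv2.minEnclosingCircle(q[:,:2].astype(np.float32)),q.mean(0).round(4),np.median(q[:,2]))
o=get_obs();print(o['tool_pos'],o['contact_force'],o['t'])
print(shift([.513,-.209,.122]))
```

```text
bowl 5457 ((0.5149531364440918, -0.21307021379470825), 0.02916663885116577) [ 0.5138 -0.2129  0.0972] 0.09721550369864213
[ 0.51286511 -0.20717288  0.21833364] [0.68260648 0.1431558  0.33495444] 5.9833
[-0.07 -0.17  9.63]
```

View pics/w2.png

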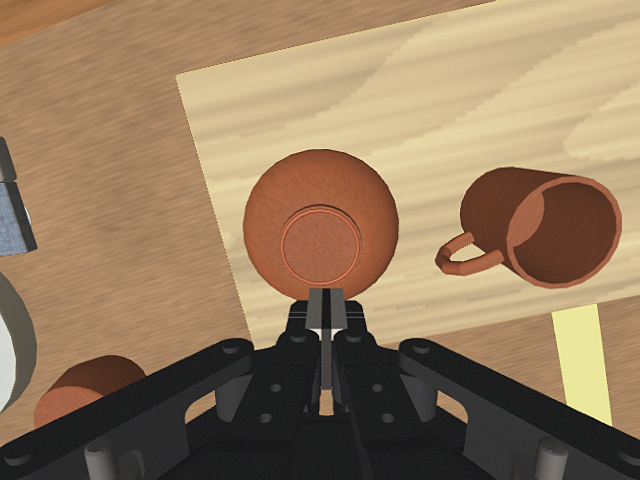

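The bowl's foot is at (320,247), just ahead of the fingers and clear of the mug handle at (465,255). The refined centre is about (0.514, -0.211). Descending to about 8 mm above it.

Emit:
{"op": "arm_command", "data": {
  "plan": [
    [[-0.1, -0.2, 1, 0, 0, 0], [-0.2, -0.4, 2.4, 0, 0, 0], [-0.2, -0.4, 4, 0, 0, 0], [-0.2, -0.4, 5.6, 0, 0, 0], [-0.2, -0.4, 7, 0, 0, 0], [-0.2, -0.4, 8.2, 0, 0, 0], [-0.2, -0.4, 9, 0, 0, 0], [-0.2, -0.4, 9.4, 0, 0, 0], [-0.2, -0.4, 9.5, 0, 0, 0], [-0.2, -0.4, 9.5, 0, 0, 0], [-0.2, -0.4, 9.5, 0, 0, 0]]
  ]
}}

```text
t: 6.9
tool_pos: [0.514, -0.2131, 0.1246]
tool_rot: [0.487, 3.102, -0.001]
contact_force: [-0.4, 0.1, 0.2]
opening: 0.0001
grip_force: 0.0
```

Emit:
{"op": "arm_command", "data": {
  "plan": [
    [[0, 0, 0.15, 0, 0, 0], [0, 0, 0.3, 0, 0, 0], [0, 0, 0.4, 0, 0, 0], [0, 0, 0.4, 0, 0, 0]]
  ]
}}

```text
t: 7.23
tool_pos: [0.5134, -0.2128, 0.1196]
tool_rot: [-0.488, -3.103, -0.0]
contact_force: [-0.4, 0.2, -0.1]
opening: -0.0002
grip_force: 0.0
```

Emit:
{"op": "arm_command", "data": {
  "plan": [
    [[0, 0, 0.15, 0, 0, 0], [0, 0, 0.25, 0, 0, 0], [0, 0, 0.25, 0, 0, 0]]
  ]
}}

```text
t: 7.48
tool_pos: [0.5133, -0.2127, 0.1169]
tool_rot: [-0.488, -3.103, -0.0]
contact_force: [0.1, -0.0, -0.4]
opening: 0.0001
grip_force: 0.0
```

Emit:
{"op": "arm_command", "data": {
  "plan": [
    [[0, 0, 0.1, 0, 0, 0], [0, 0, 0.1, 0, 0, 0]]
  ]
}}

```text
t: 7.65
tool_pos: [0.5134, -0.2127, 0.116]
tool_rot: [-0.488, -3.103, -0.0]
contact_force: [0.4, -0.4, 0.6]
opening: -0.0001
grip_force: 0.0
```

Emit:
{"op": "arm_command", "data": {
  "plan": [
    [[0, 0, 0.1, 0, 0, 0], [0, 0, 0.1, 0, 0, 0]]
  ]
}}

```text
t: 7.82
tool_pos: [0.5134, -0.2128, 0.115]
tool_rot: [-0.488, -3.103, -0.0]
contact_force: [-0.1, -0.7, -0.1]
opening: 0.0004
grip_force: 0.0
```

Emit:
{"op": "arm_command", "data": {
  "plan": [
    [[0, 0, 0.1, 0, 0, 0], [0, 0, 0.1, 0, 0, 0]]
  ]
}}

```text
t: 7.98
tool_pos: [0.5135, -0.2128, 0.1147]
tool_rot: [-0.488, -3.103, -0.0]
contact_force: [-1.5, 0.2, 4.4]
opening: 0.0002
grip_force: 2.1
```

Contact at 4.4 N. Holding for one row, then lifting off.

Emit:
{"op": "arm_command", "data": {
  "plan": [
    [[0, 0, 0, 0, 0, 0], [0, 0, -0.2, 0, 0, 0], [0, 0, -0.5, 0, 0, 0], [0, 0, -1.5, 0, 0, 0], [0, 0, -3.2, 0, 0, 0], [0, 0, -5.2, 0, 0, 0], [0, 0, -7.2, 0, 0, 0], [0, 0, -9, 0, 0, 0], [0, 0, -10.2, 0, 0, 0], [0, 0, -10.7, 0, 0, 0], [0, 0, -10.7, 0, 0, 0]]
  ]
}}

```text
t: 8.9
tool_pos: [0.5142, -0.2132, 0.223]
tool_rot: [0.487, 3.101, -0.002]
contact_force: [0.0, 0.2, -0.2]
opening: 0.0001
grip_force: 0.0
```

Run:
```python
from h import *
o=get_obs();print(o['tool_pos'],o['contact_force'],o['t'])
print(shift([.5625,.2375,.218]))
```

```text
[ 0.51415175 -0.21316806  0.22301021] [ 0.03995996  0.23503206 -0.21013135] 8.9
[ 9.22 44.38  0.44]
```

Emit:
{"op": "arm_command", "data": {
  "plan": [
    [[0.3, 1.3, 0, 0, 0, 0], [0.8, 4, 0, 0, 0, 0], [1.4, 7, 0, 0, 0, 0], [2.1, 10, 0, 0, 0, 0], [2.7, 13, 0, 0, 0, 0], [3.3, 16, 0, 0, 0, 0], [4, 19, 0, 0, 0, 0], [4.6, 22, 0, 0, 0, 0], [5.2, 25, 0, 0, 0, 0], [5.8, 28, 0, 0, 0, 0], [6.4, 31, 0, 0, 0, 0], [7, 34, 0, 0, 0, 0]]
  ]
}}

```text
t: 9.9
tool_pos: [0.5497, 0.1346, 0.2191]
tool_rot: [-0.487, -3.1, 0.001]
contact_force: [1.8, 0.1, 0.5]
opening: -0.0001
grip_force: 0.0
```

Emit:
{"op": "arm_command", "data": {
  "plan": [
    [[0.6, 3, 0, 0, 0, 0], [1.2, 6, 0, 0, 0, 0], [1.8, 8.5, 0, 0, 0, 0], [2.1, 10, 0, 0, 0, 0], [2.2, 10.4, 0, 0, 0, 0], [2.2, 10.4, 0, 0, 0, 0], [2.2, 10.4, 0, 0, 0, 0], [2.2, 10.4, 0, 0, 0, 0]]
  ]
}}

```text
t: 10.57
tool_pos: [0.562, 0.2368, 0.2209]
tool_rot: [-0.49, -3.103, 0.001]
contact_force: [-0.5, -0.4, -0.2]
opening: 0.0001
grip_force: 0.0
```

Run:
```python
from h import *
im,d,W=cloud('wrist'); cv2.imwrite('pics/w3.png',im)
z=W[...,2]
for n,h,c0 in [('tumbler',.141,(.56,.088)),('cup',.086,(.563,.237))]:
    m=(np.abs(z-h)<.005)&(np.hypot(W[...,0]-c0[0],W[...,1]-c0[1])<.045)
    q=W[m]
    if len(q)>50: print(n,len(q),cv2.minEnclosingCircle(q[:,:2].astype(np.float32)),q.mean(0).round(4),np.median(q[:,2]))
o=get_obs();print(o['tool_pos'],o['contact_force'],o['t'])
print(shift([.5625,.2375,.114]))
```

```text
tumbler 6585 ((0.5593729615211487, 0.0898769199848175), 0.02971711754798889) [0.5581 0.0921 0.1419] 0.14226350133202806
cup 3373 ((0.5629875659942627, 0.2380240112543106), 0.024776380509138107) [0.5614 0.2387 0.0865] 0.0869905674452392
[0.56211261 0.23675982 0.22108275] [-0.06638547 -0.55581957  0.41181139] 10.6167
[-0.02  0.09 10.71]
```

View pics/w3.png

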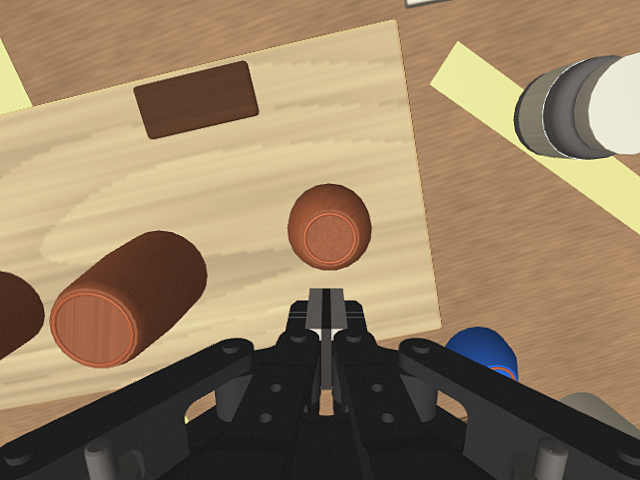

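The clay cup's foot is at (331,237), under the fingers. The blue cup at (485,350) is off to the side, and the tumbler hasn't moved. Descending.

Emit:
{"op": "arm_command", "data": {
  "plan": [
    [[0, 0.1, 1, 0, 0, 0], [0, 0.1, 2.6, 0, 0, 0], [0, 0.1, 4.4, 0, 0, 0], [0, 0.1, 6.2, 0, 0, 0], [0, 0.1, 7.8, 0, 0, 0], [0, 0.1, 9.2, 0, 0, 0], [0, 0.1, 10.1, 0, 0, 0], [0, 0.1, 10.6, 0, 0, 0], [0, 0.1, 10.7, 0, 0, 0], [0, 0.1, 10.7, 0, 0, 0], [0, 0.1, 10.7, 0, 0, 0]]
  ]
}}

```text
t: 11.53
tool_pos: [0.5632, 0.2391, 0.1153]
tool_rot: [0.488, 3.102, 0.001]
contact_force: [0.4, -0.3, -0.4]
opening: 0.0001
grip_force: 0.0
```

Emit:
{"op": "arm_command", "data": {
  "plan": [
    [[0, 0, 0.15, 0, 0, 0], [0, 0, 0.3, 0, 0, 0], [0, 0, 0.45, 0, 0, 0], [0, 0, 0.5, 0, 0, 0], [0, 0, 0.5, 0, 0, 0]]
  ]
}}

```text
t: 11.95
tool_pos: [0.5623, 0.239, 0.109]
tool_rot: [-0.488, -3.103, 0.0]
contact_force: [-0.5, -0.2, 0.0]
opening: -0.0005
grip_force: 0.0
```

Emit:
{"op": "arm_command", "data": {
  "plan": [
    [[0, 0, 0.15, 0, 0, 0], [0, 0, 0.2, 0, 0, 0], [0, 0, 0.2, 0, 0, 0]]
  ]
}}

```text
t: 12.2
tool_pos: [0.5623, 0.2389, 0.1069]
tool_rot: [-0.488, -3.103, 0.0]
contact_force: [0.0, -0.6, 0.7]
opening: -0.0
grip_force: 0.0
```

Emit:
{"op": "arm_command", "data": {
  "plan": [
    [[0, 0, 0.1, 0, 0, 0], [0, 0, 0.1, 0, 0, 0]]
  ]
}}

```text
t: 12.37
tool_pos: [0.5623, 0.2389, 0.106]
tool_rot: [-0.488, -3.103, 0.0]
contact_force: [0.1, -0.4, -0.5]
opening: -0.0003
grip_force: 0.0
```

Emit:
{"op": "arm_command", "data": {
  "plan": [
    [[0, 0, 0.1, 0, 0, 0], [0, 0, 0.1, 0, 0, 0]]
  ]
}}

```text
t: 12.53
tool_pos: [0.5623, 0.239, 0.105]
tool_rot: [-0.488, -3.103, 0.0]
contact_force: [-0.1, 0.5, 0.1]
opening: 0.0003
grip_force: 0.0
```

Emit:
{"op": "arm_command", "data": {
  "plan": [
    [[0, 0, 0.1, 0, 0, 0], [0, 0, 0.1, 0, 0, 0]]
  ]
}}

```text
t: 12.7
tool_pos: [0.5625, 0.239, 0.1048]
tool_rot: [-0.488, -3.103, 0.0]
contact_force: [-1.8, -0.3, 3.6]
opening: 0.0001
grip_force: 2.0
```

Contact at 3.6 N. Holding for one row, then lifting clear and checking.

Emit:
{"op": "arm_command", "data": {
  "plan": [
    [[0, 0, 0, 0, 0, 0], [0, 0, -0.2, 0, 0, 0], [0, 0, -0.5, 0, 0, 0], [0, 0, -1.5, 0, 0, 0], [0, 0, -3.2, 0, 0, 0], [0, 0, -5.2, 0, 0, 0], [0, 0, -7.2, 0, 0, 0], [0, 0, -9, 0, 0, 0], [0, 0, -10.2, 0, 0, 0], [0, 0, -11, 0, 0, 0], [0, 0, -11, 0, 0, 0], [0, 0, -11, 0, 0, 0]]
  ]
}}

```text
t: 13.7
tool_pos: [0.5624, 0.2389, 0.2141]
tool_rot: [0.488, 3.103, -0.0]
contact_force: [-0.6, -0.0, -0.6]
opening: 0.0001
grip_force: 0.0
```

Run:
```python
from h import *
im,d,W=cloud('wrist'); z=W[...,2]
for n,h,c0 in [('tumbler',.141,(.56,.088)),('cup',.086,(.563,.237))]:
    q=W[(np.abs(z-h)<.005)&(np.hypot(W[...,0]-c0[0],W[...,1]-c0[1])<.045)]
    print(n,len(q),cv2.minEnclosingCircle(q[:,:2].astype(np.float32)),np.median(q[:,2]))
im,d,W=cloud('top'); q=W[(np.abs(W[...,2]-.096)<.004)&(np.hypot(W[...,0]-.513,W[...,1]+.209)<.045)]
print('bowl',len(q),q.mean(0).round(4)); o=get_obs(); print(o['t'],o['tool_pos'],o['contact_force']); print(finish_job())
```

```text
tumbler 6945 ((0.5596263408660889, 0.08986350893974304), 0.02984824776649475) 0.14224972266750696
cup 3554 ((0.5629194378852844, 0.2382040023803711), 0.02470824308693409) 0.087007519640633
bowl 230 [ 0.515  -0.2098  0.0961]
13.8 [0.56169763 0.23874245 0.21257444] [ 0.31346234  0.7387652  -0.12231335]
the job is handed in; nothing more can be done
None
```

I tapped the tumbler, bowl and cup in that order at about 6, 4.4 and 3.6 N (the tumbler slightly over the 2–4 N aim), a final look showed all three within about 2 mm of where they began, and the job was handed in at 13.8 s; no verdict came back.

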